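# Unclip the auxiliary contact block from a contactor

### The job

Take the auxiliary contact block off the contactor on the rail stand: hold its release button down and slide the block along its guides until it is free, without forcing the catch or pressing hard on the button. Then lift it off and set it down, not drop it, upright in the cardboard tray beside the two blocks already there, and leave everything else where it is.

Things in the scene. Friction and masses are not known exactly. Their poses are not given: they have to be found in the camera images.
- contactor: Black contactor, 45 x 86 mm, on its back on a rail stand (steel plate 115 x 130 mm), fixed. Origin: on the bench under the plate's middle, z up. The clipped block slides off along its -x axis (at yaw 0: towards the robot).
- contactor_face (a point): Point on the contactor's flat face, 100 mm above the bench, under the middle of the clipped block (6 mm to +x of the contactor's middle). Face: 36 mm to -x, 28 mm to +x, 22.5 mm to each side. On its side edges two pairs of hooked keepers (x -21 to -13 and 11 to 19 mm from here, 7.5 mm high, 45 mm over their outer faces) hold the block's feet; a rib stops the block in +x.
- aux_center (a point): Centre of the light grey auxiliary block on the contactor, 21 mm above its underside, 70 g, axes as the contactor's. Body 48 mm (x) x 40 mm (y), 42 mm high, button on top. Its sides, 40 mm apart, can be gripped from 10 to 42 mm up. Free of all keepers once slid 12.5 to 22 mm towards -x (button held down for the first 12): then it stands loose on the face and lifts straight up.
- button_mid (a point): Point fixed to the block, 55.5 mm above its underside, 7 mm to +x of its middle: the middle of the top of its black release button, up, at the head's middle setting. The head is screw-set for the enclosure: its top is really anywhere from 7 mm below to 7 mm above this point. Button 28 mm (x) x 20 mm (y); on its -x end a lip, inner face 11 mm from here, 3 mm thick, 4 mm higher, to pull against.
- block_foot (a point): Middle of the block's underside. The block's button is sprung and goes 4 mm straight down to a hard stop: 3 N starts it, 6 N at 3 mm where the catch lets go, 7 N fully down. With the button up or half down the catch stands against a keeper and the block slides no more than 1 mm. More than 15 N on the button, or 30 N between contactor and block while still clipped, does damage.
- tray: Cardboard tray, 150 mm in x, 200 mm in y, 30 mm high, walls and floor 4 mm, fixed. Origin: middle of its underside. Two blocks stand at its +y end (about 62 mm from the middle); the -y part is free, best about 42 mm from the middle.
- tray_block0_center (a point): Centre, 21 mm up, of a like block standing in the tray, about 34 mm to the -x side of the tray's middle, its length along the tray's y. To be left alone.
- tray_block1_center (a point): Centre, 21 mm up, of a like block standing in the tray, about 34 mm to the +x side. To be left alone.
- spare_center (a point): Centre of a bare contactor (45 x 86 x 90 mm) standing on the bench. To be left alone.
- breaker_center (a point): Centre of a white circuit breaker (85 x 36 x 76 mm) on the bench. To be left alone.
- screwdriver: Screwdriver lying on the bench, to the left, pointing away from the robot. To be left alone.
- tape_roll: Roll of tape lying flat, 102 mm wide, 48 mm high. To be left alone.
- mug: White mug, 92 mm high. To be left alone.
- carton_center (a point): Centre of a white and blue carton, 75 x 110 x 85 mm. To be left alone.

How it is judged (in metres and radians):
On the way, in this order (a step that is already met when the one before it is completed fails the run):
1. the block is slid along its guides, past the catch (x of aux_center in the frame of contactor below -0.001 m and z of aux_center in the frame of contactor between 0.116 and 0.126 m).
2. the block is lifted off the contactor (z of aux_center in the frame of contactor above 0.136 m and contact force between aux_block and contactor below 0.1 N and contact force between the fingers and aux_block above 0.5 N), for 0.1 s.
3. it is set down on the tray's floor before it is let go (z of aux_center in the frame of tray below 0.033 m and contact force between the fingers and aux_block above 0.5 N and horizontal distance between aux_center and tray below 0.1 m), for 0.1 s.
At the end, for the whole second after the job is handed in: The block stands upright (within 0.1 rad) on the tray's floor, inside its walls, let go and at rest (z of aux_center in the frame of tray between 0.021 and 0.029 m and x of aux_center in the frame of tray between -0.055 and 0.055 m and y of aux_center in the frame of tray between -0.08 and 0.08 m and angle between aux_center's own z axis and vertical below 0.1 rad and linear speed of aux_block below 0.01 m/s); the robot touches nothing.
It fails at once if the release button is pressed with more than 15 N (contact force between the fingers and head above 15 N).
It fails at once if the block is forced against the contactor with more than 30 N while it is still clipped to it (contact force between aux_block and contactor above 30 N and x of aux_center in the frame of contactor above -0.005 m).
It fails at once if something else is moved by more than 15 mm (distance of any of tray_block0_center, tray_block1_center, spare_center, breaker_center, screwdriver, tape_roll, mug, carton_center from where it was at the start of the episode above 0.015 m).
It also fails if it takes over 64 s, if anything falls off the work surface, if the arm or the gripper's body presses on something with over 40 N, if the wrist force passes 120 N, or if a joint passes its speed limit or range.

### The arm

A 6-joint arm with a two-finger parallel gripper is mounted at the origin on the work surface. World frame = base frame: x ahead of the robot, y to its left, z up, the work surface at z = 0. Lengths are in m, angles in degrees, forces in N, time in s.
With the tool pointing down it reaches from about 0.35 to 0.875 m from the base axis. Payload 4.2 kg.
Tool frame: the origin (TCP) lies at the centre of the arm's flange, where the gripper is bolted on; the fingertips stand 182 mm ahead of it and the grasp point (between the pads) lies 164 mm ahead of it (r.nose_length is the distance from the TCP to the fingertips, in m); z points along the fingers, y is the line along which they close (so a half turn about z gives the same grasp; the last joint's range is limited). The gripper opens to 87 mm and grips with 3 to 60 N. Pads are 19 mm wide; open, the fingers measure 117 mm over their backs; the gripper's body (75 mm by 190 mm) begins 51 mm behind the grasp point.
Start: joints at [-61.158, 22.042, 0.453, 0, -68.411, -14.817], TCP at [0.151, -0.606, 0.405] pointing down, gripper open.
Joint ranges: [-179.83, 179.83], [-69.29, 118.12], [-61.27, 80.66], [-181.25, 117.63], [-171.15, -9.14], [-177.46, 177.46]. Speed limits (degrees/s): [159.86, 159.86, 180, 180, 180, 180].

### API

Orientations are given as a 3x3 rotation matrix whose columns are the frame's x, y, z axes.
In Python, from station import r, vision gives the robot as it stands. The module is installed in compiled form; this text tells all that it offers.
- The arm moves only by the shell command python3 -m creep 'ROWS'. ROWS is JSON, a list of rows, each a list of 7 numbers: the opening, from -1 (shut) to 1 (fully open), then the shift along the tool's x, y, z in mm, then the turn, a rotation vector about the tool's x, y, z in degrees. A call has 1 to 8 rows; each row is the pose to reach, as a shift and turn from the pose commanded when the call began, along the tool's axes at that moment; what a row does not reach only later rows make up. A row lasts 1/12 s, in which the tool goes at most 41.7 mm and 7.16 degrees, less where a joint would pass 70% of its speed; a pose out of reach is approached as far as the arm can. A call with a gripper value outside its range is refused whole. The fingers move at their own pace and stop on an object; the grip force is fixed at half the most. Time passes only in rows, so rows that repeat a pose let the fingers close. It gives the time, the measured TCP pose, the force, the opening and the grip force at its end, in the units of the state.
- r.sense(): the state, without advancing time (a new reading comes with each control period).
- vision.capture(name): name is "scene" or "side" or "wrist"; returns (picture, depth): 400x640x3 uint8, red, green, blue; 400x640 float32, m along the optical axis (not along the pixel's ray), 0 where there is no reading.
- vision.camera_model(name): a dict with "vertical_fov" (degrees; the focal length in pixels is half the picture's height over the tangent of half this angle, whatever the lens; pixels are square), "cx", "cy" (the principal point, pixels), "extrinsics" (4x4, takes a point from camera to world coordinates); the wrist camera has in their place "mount" (4x4, takes a point from camera to tool coordinates, whose origin is the TCP and whose axes are the flange's). Camera axes: x right, y down, z forward; pixel columns grow to the right and rows downward; lengths in m; the calibration is good to about 2 mm. A picture is of the moment at which its call begins: read the wrist's pose just before it. camera_model takes no time and is no camera call.
- r.finish_job(): hands the job in; it is judged then, once.
Trained networks look in the newest picture that a camera, given by its name, has taken for a name from the list of things; names that differ only in an ending like _2 or _b are one class to them, and where a whole thing is asked for, a point or a joint stands for the part that bears it (a point fixed in the world has none). Each returns a list of dicts, best first, with "conf" (0 to 1); they miss things now and then, are a little off and sometimes report something else, mostly with a low value. They report only what shows in the picture. A call takes as long as a camera call.
- vision.find_in(camera, thing): "uv" ([column, row] in pixels, amid what is visible of it).
- vision.cut_out(camera, thing): "region" (400x640 bool, what is visible of it) and "uv" ([column, row] in pixels, amid what is visible of it).
The state is a dict: "time_s": time; "joints": joint angles; "joint_velocities": joint speeds; "effort": joint torques, N m; "tcp_pos": TCP position; "ee_rot": TCP orientation; "wrist_force": force on the tool from outside, world axes, zero at the start; "moment": the same for the moment, N m; "gripper_width": opening from 0.0 (shut) to 1.0 (fully open); "gripper_force": force on a finger pad.
Only numpy, scipy, OpenCV 4.12 (cv2) and the standard library are available. Lean on these libraries where they do the work, as an engineer would, in place of code of your own. Each camera call takes 0.05 s, during which the arm holds its last target. There are 200 camera calls.

## Working session

There is one attempt and no reset: what is moved stays moved. The work goes in short steps, Python scripts to look and compute and a shell command to move; the robot and the scene stay as the last step left them, time stands still between calls to the robot, and variables do not carry over. Pictures are saved under pics/ and viewed, at most 10 in all, crops included, and the job is handed in when it is done.

```bash
mkdir -p pics; cat > h.py <<'E'
import numpy as np, cv2
from station import r, vision
def cap(n):
    s=r.sense(); im,d=vision.capture(n); m=vision.camera_model(n)
    f=200/np.tan(np.radians(m["vertical_fov"])/2)
    if "extrinsics" in m: T=np.array(m["extrinsics"])
    else:
        W=np.eye(4); W[:3,:3]=s["ee_rot"]; W[:3,3]=s["tcp_pos"]; T=W@np.array(m["mount"])
    return im,d,(f,m["cx"],m["cy"],T)
def cloud(d,K):
    f,cx,cy,T=K; v,u=np.mgrid[0:400,0:640]
    P=np.stack([(u-cx)/f*d,(v-cy)/f*d,d],-1)
    return P@T[:3,:3].T+T[:3,3]
def proj(p,K):
    f,cx,cy,T=K; q=T[:3,:3].T@(np.array(p)-T[:3,3]); return [f*q[0]/q[2]+cx,f*q[1]/q[2]+cy]
E
python3 - <<'E'
from h import *
print({k:(np.round(v,3) if not isinstance(v,str) else v) for k,v in r.sense().items()}, r.nose_length)
ims=[]
for c in ["scene","side"]:
    im,d,K=cap(c); P=cloud(d,K); ims.append(im)
    print(c,np.round(K[3],3).tolist(),K[:3])
    for t in ["contactor","aux_center","button_mid","tray","tray_block0_center","tray_block1_center"]:
        o=vision.cut_out(c,t)
        for x in o[:2]:
            g=x["region"]&(d>0); p=P[g]
            if len(p): print(t,round(x["conf"],2),np.round(x["uv"]),g.sum(),np.round(np.median(p,0),3),np.round(np.percentile(p,[2,98],axis=0),3).tolist())
    cv2.imwrite(f"pics/{c}0.png",im[:,:,::-1])
E
```

```text
{'time_s': np.float64(0.0), 'joints': array([-6.1158e+01,  2.2090e+01,  3.7900e-01, -2.8000e-02, -6.8411e+01,
       -1.4817e+01]), 'joint_velocities': array([ 0.051, -0.061, -0.05 , -0.004,  0.182,  0.107]), 'effort': array([ 1.0000e-03, -3.9067e+01,  1.8741e+01,  4.2200e+00,  1.1000e-02,
       -0.0000e+00]), 'tcp_pos': array([ 0.151, -0.606,  0.404]), 'ee_rot': array([[-0.97 , -0.242, -0.001],
       [-0.242,  0.97 ,  0.002],
       [ 0.   ,  0.002, -1.   ]]), 'wrist_force': array([ 0.279, -0.53 ,  0.826]), 'moment': array([-0.049,  0.008,  0.025]), 'gripper_force': np.float64(0.0), 'gripper_width': np.float64(0.999)} 0.1822
scene [[0.829, 0.454, -0.326, 0.976], [0.559, -0.669, 0.491, -0.589], [0.005, -0.589, -0.808, 1.025], [0.0, 0.0, 0.0, 1.0]] (np.float64(445.35553183631697), 318.4691473758538, 196.12626212607992)
contactor 0.61 [329. 159.] 1401 [0.528 0.143 0.017] [[0.447, 0.097, 0.002], [0.574, 0.21, 0.102]]
aux_center 0.64 [331. 129.] 317 [0.525 0.156 0.14 ] [[0.496, 0.141, 0.111], [0.544, 0.184, 0.154]]
button_mid 0.87 [332. 130.] 383 [0.524 0.156 0.138] [[0.44, 0.141, 0.00
[... 856 characters left out ...]
 258.] 497 [0.507 0.175 0.14 ] [[0.489, 0.153, 0.108], [0.54, 0.191, 0.155]]
aux_center 0.24 [260. 235.] 1147 [0.742 0.098 0.057] [[0.707, 0.051, 0.003], [0.788, 0.116, 0.09]]
button_mid 0.76 [318. 259.] 551 [0.507 0.175 0.14 ] [[0.488, 0.146, 0.103], [0.543, 0.191, 0.155]]
tray 0.81 [368. 210.] 2120 [ 0.564 -0.208  0.009] [[0.466, -0.295, 0.001], [0.655, -0.068, 0.045]]
tray_block0_center 0.66 [381. 223.] 260 [ 0.5   -0.122  0.046] [[0.48, -0.144, 0.023], [0.524, -0.11, 0.064]]
tray_block0_center 0.43 [319. 258.] 587 [0.508 0.174 0.138] [[0.488, 0.03, 0.001], [0.625, 0.191, 0.155]]
tray_block1_center 0.7 [358. 218.] 306 [ 0.564 -0.102  0.046] [[0.544, -0.132, 0.017], [0.591, -0.086, 0.064]]
```

```bash
python3 - <<'E'
from h import *
a=cv2.imread("pics/scene0.png");b=cv2.imread("pics/side0.png")
A=cv2.resize(a,(480,300));B=cv2.resize(b,(480,300))
a2=cv2.resize(a[90:215,270:400],(312,300),interpolation=cv2.INTER_CUBIC);b2=cv2.resize(b[220:345,250:380],(312,300),interpolation=cv2.INTER_CUBIC)
cv2.imwrite("pics/c0.png",np.vstack([np.hstack([A,a2]),np.hstack([B,b2])]))
# tray and plate rectangles from depth
pts=[];pp=[];bt=[]
for c in ["scene","side"]:
    im,d,K=cap(c);P=cloud(d,K)
    for t,L in (("tray",pts),("contactor",pp)):
        for x in vision.cut_out(c,t)[:2]:
            L.append(P[x["region"]&(d>0)])
p=np.vstack(pts); p=p[(p[:,1]<-.05)&(p[:,1]>-.32)&(p[:,0]>.45)&(p[:,0]<.68)&(p[:,2]>.026)&(p[:,2]<.034)]
print("tray rim",cv2.minAreaRect(p[:,:2].astype(np.float32)),len(p))
p=np.vstack(pp);p=p[(p[:,1]>.05)&(p[:,0]<.62)]
for lo,hi in((.0,.01),(.01,.03),(.03,.094),(.094,.106)):
    q=p[(p[:,2]>lo)&(p[:,2]<hi)];print(lo,len(q),np.round(np.median(q[:,2]),4),cv2.minAreaRect(q[:,:2].astype(np.float32)))
E
```

```text
tray rim ((0.5609732866287231, -0.181346595287323), (0.1508362591266632, 0.20201587677001953), 18.98948097229004) 386
0.0 689 0.0081 ((0.4933776557445526, 0.17564694583415985), (0.15615281462669373, 0.19057732820510864), 62.80270767211914)
0.01 1402 0.0125 ((0.5108109712600708, 0.16793452203273773), (0.13433007895946503, 0.12036210298538208), 72.1028060913086)
0.03 1323 0.0633 ((0.5120077133178711, 0.16791081428527832), (0.0663750097155571, 0.09478458017110825), 69.58704376220703)
0.094 283 0.1007 ((0.51251220703125, 0.1672472208738327), (0.04865653067827225, 0.06759200990200043), 73.27142333984375)
```

View pics/c0.png

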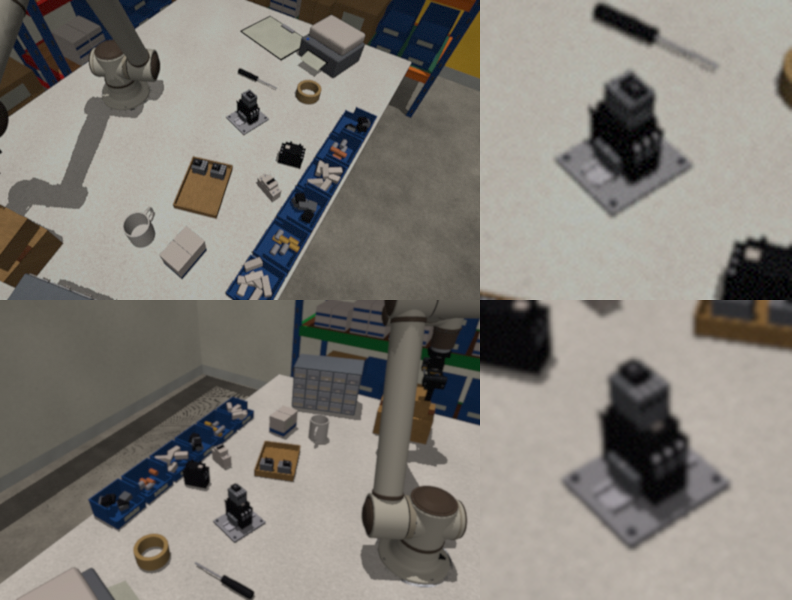

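The block sits at about (0.51, 0.17) with the button on top, and the tray with the two blocks at its +y end is centred near (0.56, -0.18), yaw about 19°. Next I need the camera mount and a check of the contactor yaw.

```bash
python3 - <<'E'
from h import *
m=vision.camera_model("wrist");print(np.round(m["mount"],3).tolist(),m["vertical_fov"],m["cx"],m["cy"])
s=r.sense();R=np.array(s["ee_rot"]);p=np.array(s["tcp_pos"])
M=np.array(m["mount"])
from scipy.spatial.transform import Rotation as Ro
R2=R@Ro.from_rotvec([0,0,32],degrees=True).as_matrix()
for z in (.40,.36,.33):
    t=np.array([.51,.168,z]); K=(200/np.tan(np.radians(m["vertical_fov"])/2),m["cx"],m["cy"],np.block([[R2,t[:,None]],[0,0,0,1]])@M)
    print(z,np.round(R.T@(t-p)*1000),proj([.51,.168,.15],K))
E
```

```text
[[0.001, -0.966, -0.257, 0.069], [1.0, 0.001, 0.0, 0.001], [0.0, -0.257, 0.966, 0.021], [0.0, 0.0, 0.0, 1.0]] 70.96072464186379 323.606277661306 198.84523491487755
0.4 [-535.  664.    5.] [np.float64(322.15530298974954), np.float64(208.27700728564773)]
0.36 [-535.  664.   45.] [np.float64(321.86380227752477), np.float64(224.46325208748829)]
0.33 [-535.  664.   75.] [np.float64(321.55919155540425), np.float64(241.37746022056018)]
```

```bash
python3 -m creep '[[1,-20,25,0,0,0,0],[1,-45,56,0,0,0,0],[1,-70,87,0,0,0,0],[1,-95,118,0,0,0,0],[1,-120,149,0,0,0,0],[1,-145,180,0,0,0,0],[1,-170,211,0,0,0,0],[1,-195,242,0,0,0,0]]'
python3 -m creep '[[1,-25,31,0,0,0,0],[1,-50,62,0,0,0,0],[1,-75,93,0,0,0,0],[1,-100,124,0,0,0,0],[1,-125,155,0,0,0,0],[1,-150,186,0,0,0,0],[1,-175,217,0,0,0,0],[1,-195,242,0,0,0,0]]'
python3 -m creep '[[-1,-25,31,2,0,0,6],[-1,-50,62,4,0,0,12],[-1,-75,93,6,0,0,18],[-1,-100,124,8,0,0,24],[-1,-125,155,10,0,0,29],[-1,-140,174,12,0,0,32],[-1,-145,180,12,0,0,32],[-1,-145,180,12,0,0,32]]'
python3 - <<'E'
from h import *
s=r.sense();print(s["time_s"],np.round(s["tcp_pos"],4),np.round(s["ee_rot"],3).tolist(),s["gripper_width"],np.round(s["wrist_force"],2))
im,d,K=cap("wrist");P=cloud(d,K);np.savez("w1.npz",im=im,d=d,K=np.array(K,dtype=object))
for t in ["aux_center","button_mid","contactor"]:
    for x in vision.cut_out("wrist",t)[:1]:
        g=x["region"]&(d>0); p=P[g]; print(t,round(x["conf"],2),np.round(x["uv"]),len(p),np.round(np.median(p,0),4))
p=P[d>0]
for lo,hi in((.09,.11),(.136,.1455),(.1455,.1535),(.153,.17)):
    q=p[(p[:,2]>lo)&(p[:,2]<hi)&(abs(p[:,0]-.51)<.06)&(abs(p[:,1]-.168)<.06)]
    if len(q)>5: print(lo,len(q),np.round(np.median(q,0),4),cv2.minAreaRect(q[:,:2].astype(np.float32)),np.round(np.percentile(q[:,2],[10,50,90]),4))
cv2.imwrite("pics/w1.png",im[:,:,::-1])
E
```

```text
time_s: 1.67
tcp_pos: [0.2822, -0.3226, 0.405]
ee_rot: [[-0.97, -0.242, 0.001], [-0.242, 0.97, -0.001], [-0.001, -0.001, -1.0]]
wrist_force: [1.9, -0.2, 0.9]
gripper_width: 0.998
gripper_force: 0.0
time_s: 2.33
tcp_pos: [0.4131, -0.0398, 0.4053]
ee_rot: [[-0.97, -0.244, 0.002], [-0.244, 0.97, 0.0], [-0.002, -0.0, -1.0]]
wrist_force: [-0.3, -0.6, -0.4]
gripper_width: 0.996
gripper_force: 0.0
time_s: 3.0
tcp_pos: [0.5102, 0.1691, 0.3921]
ee_rot: [[-0.952, 0.306, -0.001], [0.306, 0.952, -0.001], [0.0, -0.001, -1.0]]
wrist_force: [-0.1, -0.5, -0.2]
gripper_width: 0.478
gripper_force: 0.0
3.0 [0.5102 0.1691 0.3921] [[-0.952, 0.306, -0.001], [0.306, 0.952, -0.001], [0.0, -0.001, -1.0]] 0.47832260405908156 [-0.05 -0.49 -0.22]
aux_center 0.84 [324. 210.] 2758 [0.5111 0.1701 0.1418]
button_mid 0.91 [322. 211.] 2838 [0.5113 0.1697 0.1417]
contactor 0.63 [325. 164.] 6757 [0.4891 0.181  0.0101]
0.09 717 [0.489  0.1771 0.0994] ((0.49090269207954407, 0.17652960121631622), (0.044716160744428635, 0.017899570986628532), 72.62393188476562) [0.0982 0.0994 0.1009]
0.136 1699 [0.5083 0.1727 0.1415] ((0.5166119933128357, 0.16831561923027039), (0.03995753452181816, 0.04774599149823189), 72.22606658935547) [0.1405 0.1415 0.1425]
0.1455 698 [0.5238 0.1662 0.1504] ((0.5231935977935791, 0.16630908846855164), (0.019688747823238373, 0.028152957558631897), 71.87683868408203) [0.1493 0.1504 0.1513]
0.153 87 [0.5112 0.1702 0.1543] ((0.5113340020179749, 0.16999909281730652), (0.018736550584435463, 0.0028892026748508215), 72.07151794433594) [0.1535 0.1543 0.1551]
```

View pics/w1.png

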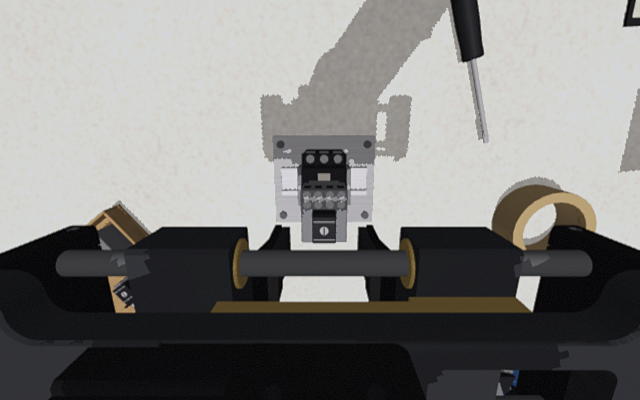

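The wrist picture shows the block at (323, 210) with the screw-head lip on its -x end (324, 228). The measured body is 48 × 40 mm at yaw -17.8°, and the button top is z≈0.150, which agrees with the given sizes. I'll go above the button with the fingers shut.

```bash
python3 -m creep '[[-1,-4,0,0,0,0,0],[-1,-10,1,5,0,0,0],[-1,-16,1,15,0,0,0],[-1,-16,1,27,0,0,0],[-1,-16,1,39,0,0,0],[-1,-16,1,48,0,0,0],[-1,-16,1,53,0,0,0],[-1,-16,1,53,0,0,0]]'
python3 - <<'E'
from h import *
s=r.sense();p=np.array(s["tcp_pos"]);print(np.round(p,4),p[2]-r.nose_length,s["gripper_width"],np.round(s["wrist_force"],2))
a=np.radians(-17.8);u=np.array([np.cos(a),np.sin(a)]);v=np.array([-u[1],u[0]])
print("rel button mid x,y",(p[:2]-[.5232,.1663])@u,(p[:2]-[.5232,.1663])@v)
E
```

```text
time_s: 3.87
tcp_pos: [0.5251, 0.1631, 0.338]
ee_rot: [[-0.951, 0.309, -0.003], [0.309, 0.951, -0.002], [0.002, -0.002, -1.0]]
wrist_force: [-0.0, 0.3, -0.1]
gripper_width: 0.007
gripper_force: 0.0
[0.5251 0.1631 0.338 ] 0.15578439402513114 0.0071684295106439816 [-0.02  0.31 -0.06]
rel button mid x,y 0.00275550555481277 -0.002441853252389202
```

```bash
python3 -m creep '[[-1,0,2,0,0,0,0],[-1,0,2,1,0,0,0],[-1,0,2,2,0,0,0],[-1,0,2,3,0,0,0],[-1,0,2,3,0,0,0]]'
python3 -m creep '[[-1,0,0,1,0,0,0],[-1,0,0,1,0,0,0]]'
python3 -m creep '[[-1,0,0,1,0,0,0],[-1,0,0,1,0,0,0]]'
```

```text
time_s: 4.28
tcp_pos: [0.5257, 0.1655, 0.3369]
ee_rot: [[-0.951, 0.308, 0.0], [0.308, 0.951, 0.0], [-0.0, 0.0, -1.0]]
wrist_force: [0.3, -0.0, 1.5]
gripper_width: 0.004
gripper_force: 0.0
time_s: 4.45
tcp_pos: [0.5257, 0.1654, 0.3357]
ee_rot: [[-0.951, 0.309, -0.0], [0.309, 0.951, 0.0], [0.0, 0.0, -1.0]]
wrist_force: [-0.5, 0.2, 0.5]
gripper_width: 0.002
gripper_force: 0.0
time_s: 4.62
tcp_pos: [0.5257, 0.1654, 0.3346]
ee_rot: [[-0.951, 0.309, -0.0], [0.309, 0.951, -0.0], [0.0, -0.0, -1.0]]
wrist_force: [0.2, 0.2, 0.8]
gripper_width: 0.008
gripper_force: 0.0
```

```bash
for i in 1; do :; done; python3 -m creep '[[-1,0,0,1,0,0,0],[-1,0,0,1,0,0,0]]' | egrep 'tcp|wrist'
python3 -m creep '[[-1,0,0,1,0,0,0],[-1,0,0,1,0,0,0]]' | egrep 'tcp|wrist'
python3 -m creep '[[-1,0,0,0.5,0,0,0],[-1,0,0,0.5,0,0,0]]' | egrep 'tcp|wrist'
```

```text
tcp_pos: [0.5257, 0.1654, 0.3336]
wrist_force: [0.1, 0.1, 0.2]
tcp_pos: [0.5259, 0.1655, 0.3331]
wrist_force: [-0.7, -0.2, 2.8]
tcp_pos: [0.5258, 0.1655, 0.3327]
wrist_force: [-1.1, -0.7, 4.0]
```

```bash
python3 -m creep '[[-1,0,0,1,0,0,0],[-1,0,0,1,0,0,0]]' | egrep 'tcp|wrist'
python3 -m creep '[[-1,0,0,1,0,0,0],[-1,0,0,1,0,0,0]]' | egrep 'tcp|wrist'
python3 -m creep '[[-1,0,0,0.5,0,0,0],[-1,0,0,0.5,0,0,0]]' | egrep 'tcp|wrist'
```

```text
tcp_pos: [0.5259, 0.1654, 0.3316]
wrist_force: [-0.8, -0.6, 4.9]
tcp_pos: [0.5259, 0.1655, 0.3306]
wrist_force: [-1.9, -0.2, 5.4]
tcp_pos: [0.5259, 0.1655, 0.3303]
wrist_force: [-0.9, 0.2, 6.7]
```

```bash
python3 -m creep '[[-1,0,0,0.5,0,0,0],[-1,0,0,0.5,0,0,0]]' | egrep 'tcp|wrist'
python3 -m creep '[[-1,0,0,0.4,0,0,0],[-1,0,0,0.4,0,0,0]]' | egrep 'tcp|wrist'
```

```text
tcp_pos: [0.5259, 0.1655, 0.3299]
wrist_force: [-1.6, -0.5, 6.7]
tcp_pos: [0.5259, 0.1655, 0.3296]
wrist_force: [-1.9, 0.1, 6.2]
```

```bash
python3 -m creep '[[-1,1,0,0,0,0,0],[-1,2,0,0,0,0,0],[-1,3,0,0,0,0,0],[-1,3,0,0,0,0,0]]' | egrep 'tcp|wrist'
python3 -m creep '[[-1,1,0,0,0,0,0],[-1,1.5,0,0,0,0,0],[-1,1.5,0,0,0,0,0]]' | egrep 'tcp|wrist'
python3 -m creep '[[-1,0.5,0,0,0,0,0],[-1,1,0,0,0,0,0],[-1,1,0,0,0,0,0]]' | egrep 'tcp|wrist'
```

```text
tcp_pos: [0.5239, 0.1665, 0.3303]
wrist_force: [1.1, -1.3, 6.0]
tcp_pos: [0.5226, 0.1671, 0.3304]
wrist_force: [2.4, -1.5, 6.2]
tcp_pos: [0.5217, 0.1674, 0.3304]
wrist_force: [1.4, -0.3, 6.5]
```

```bash
python3 -m creep '[[-1,0,0,0.4,0,0,0],[-1,0,0,0.7,0,0,0],[-1,0,0,0.7,0,0,0]]' | egrep 'tcp|wrist'
python3 -m creep '[[-1,0.5,0,0,0,0,0],[-1,1,0,0,0,0,0],[-1,1,0,0,0,0,0]]' | egrep 'tcp|wrist'
python3 -m creep '[[-1,0.5,0,0,0,0,0],[-1,1,0,0,0,0,0],[-1,1,0,0,0,0,0]]' | egrep 'tcp|wrist'
```

```text
tcp_pos: [0.5218, 0.1674, 0.3297]
wrist_force: [2.4, -0.7, 7.1]
tcp_pos: [0.5209, 0.1676, 0.3298]
wrist_force: [2.4, -1.7, 6.9]
tcp_pos: [0.5199, 0.168, 0.3298]
wrist_force: [1.6, -0.8, 6.0]
```

```bash
python3 -m creep '[[-1,1,0,0,0,0,0],[-1,2,0,0,0,0,0],[-1,2,0,0,0,0,0]]' | egrep 'tcp|wrist'
python3 -m creep '[[-1,1,0,0,0,0,0],[-1,2,0,0,0,0,0],[-1,3,0,0,0,0,0],[-1,3,0,0,0,0,0]]' | egrep 'tcp|wrist'
python3 - <<'E'
from h import *
im,d,K=cap("wrist");P=cloud(d,K);p=P[d>0]
for c in("wrist","side"):
    im,d,K=cap(c);P=cloud(d,K);p=P[d>0]
    q=p[(p[:,2]>.137)&(p[:,2]<.146)&(abs(p[:,0]-.51)<.06)&(abs(p[:,1]-.168)<.05)]
    a=np.radians(-17.8);u=np.array([np.cos(a),np.sin(a)])
    t=(q[:,:2]-[.5166,.1683])@u; print(c,len(q),np.round(np.percentile(t,[1,3,10,90,97])*1000,1))
E
```

```text
tcp_pos: [0.5179, 0.1686, 0.3298]
wrist_force: [1.6, -1.3, 6.5]
tcp_pos: [0.5151, 0.1696, 0.3299]
wrist_force: [2.0, -1.0, 5.7]
wrist 2217 [-33.9 -33.7 -32.7 -13.7 -10.5]
side 191 [-36.  -35.2 -33.2   3.4   9.8]
```

```bash
python3 -m creep '[[-1,1,0,0,0,0,0],[-1,2,0,0,0,0,0],[-1,3,0,0,0,0,0],[-1,4,0,0,0,0,0],[-1,5,0,0,0,0,0],[-1,6,0,0,0,0,0],[-1,7,0,0,0,0,0],[-1,7,0,0,0,0,0]]' | egrep 'tcp|wrist'
python3 - <<'E'
from h import *
im,d,K=cap("wrist");P=cloud(d,K);p=P[d>0]
q=p[(p[:,2]>.137)&(p[:,2]<.146)&(abs(p[:,0]-.51)<.06)&(abs(p[:,1]-.168)<.05)]
a=np.radians(-17.8);u=np.array([np.cos(a),np.sin(a)])
t=(q[:,:2]-[.5166,.1683])@u; print(len(q),np.round(np.percentile(t,[1,3,10,90,97])*1000,1))
E
```

```text
tcp_pos: [0.5085, 0.1719, 0.3299]
wrist_force: [2.3, -0.7, 7.1]
2223 [-40.9 -40.8 -39.7 -20.7 -17.4]
```

```bash
python3 -m creep '[[-1,-1,0,-1,0,0,0],[-1,-1,0,-4,0,0,0],[-1,-1,0,-10,0,0,0],[0.7,-1,0,-20,0,0,0],[0.7,-1,0,-35,0,0,0],[0.7,-1,0,-50,0,0,0],[0.7,-1,0,-60,0,0,0],[0.7,-1,0,-60,0,0,0]]' 
python3 - <<'E'
from h import *
s=r.sense();R=np.array(s["ee_rot"]);pt=np.array(s["tcp_pos"])
im,d,K=cap("wrist");P=cloud(d,K);p=P[d>0]
for lo,hi in((.09,.11),(.136,.1455),(.147,.153),(.153,.17)):
    q=p[(p[:,2]>lo)&(p[:,2]<hi)&(abs(p[:,0]-.50)<.05)&(abs(p[:,1]-.172)<.045)]
    if len(q)>5:
        c=cv2.minAreaRect(q[:,:2].astype(np.float32)); print(lo,len(q),np.round(np.median(q[:,2]),4),c, "tool shift",np.round(R.T@(np.array([*c[0],.12])-pt)*1000,1))
print(np.degrees(np.arctan2(R[1,1],R[0,1])),pt)
cv2.imwrite("pics/w2.png",im[:,:,::-1])
E
```

```text
time_s: 9.65
tcp_pos: [0.5084, 0.1713, 0.3905]
ee_rot: [[-0.951, 0.308, 0.004], [0.308, 0.951, 0.002], [-0.003, 0.003, -1.0]]
wrist_force: [0.2, -0.1, 0.0]
gripper_width: 0.297
gripper_force: 0.0
0.09 373 0.1027 ((0.5105433464050293, 0.17021985352039337), (0.044430121779441833, 0.07025307416915894), 72.86937713623047) tool shift [ -1.6  -1.2 270.5]
0.136 1805 0.1415 ((0.5001260638237, 0.17474134266376495), (0.04001781716942787, 0.048357896506786346), 72.18968200683594) tool shift [ 9.700e+00 -1.000e-01  2.705e+02]
0.147 712 0.1503 ((0.5068186521530151, 0.17264685034751892), (0.019913550466299057, 0.027440868318080902), 72.32816314697266) tool shift [  2.7   0.  270.5]
0.153 98 0.1541 ((0.4952983260154724, 0.17643746733665466), (0.01907067559659481, 0.0032272925600409508), 72.20231628417969) tool shift [1.480e+01 1.000e-01 2.705e+02]
72.04128253366169 [0.50841314 0.17126097 0.39050342]
```

View pics/w2.png

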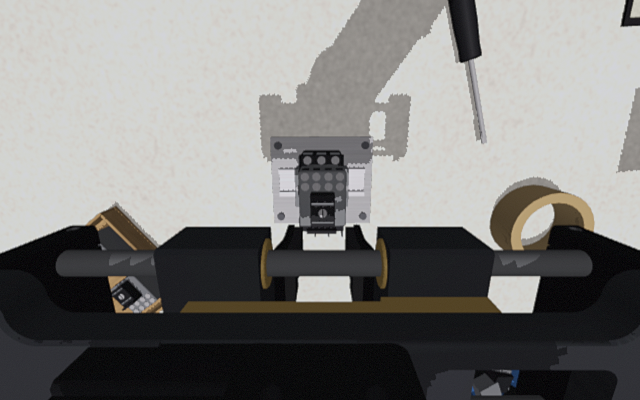

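The block is upright and loose at (0.500, 0.175), slid about 17.6 mm, and shows clear of the keepers at (321, 200). I'll grip its sides.

```bash
python3 -m creep '[[0.7,5,0,0,0,0,0],[0.7,10,0,5,0,0,0],[0.7,10,0,15,0,0,0],[0.7,10,0,30,0,0,0],[0.7,10,0,50,0,0,0],[0.7,10,0,70,0,0,0],[0.7,10,0,85,0,0,0],[0.7,10,0,93,0,0,0]]' 
python3 -m creep '[[0.7,0,0,0,0,0,0],[0.7,0,0,0,0,0,0]]'
```

```text
time_s: 10.37
tcp_pos: [0.4975, 0.1737, 0.2916]
ee_rot: [[-0.951, 0.309, -0.005], [0.309, 0.951, -0.003], [0.004, -0.005, -1.0]]
wrist_force: [-0.2, -0.0, 0.1]
gripper_width: 0.841
gripper_force: 0.0
time_s: 10.53
tcp_pos: [0.4986, 0.1743, 0.2946]
ee_rot: [[-0.951, 0.308, -0.001], [0.308, 0.951, -0.001], [0.001, -0.001, -1.0]]
wrist_force: [0.4, 0.4, 1.6]
gripper_width: 0.846
gripper_force: 0.0
```

```bash
python3 -m creep '[[0.7,0,1,-2,0,0,0],[0.1,0,1,-2,0,0,0],[-0.2,0,1,-2,0,0,0],[-1,0,1,-2,0,0,0],[-1,0,1,-2,0,0,0],[-1,0,1,-2,0,0,0],[-1,0,1,-2,0,0,0],[-1,0,1,-2,0,0,0]]'; python3 -m creep '[[-1,0,0,0,0,0,0],[-1,0,0,0,0,0,0]]'
```

```text
time_s: 11.2
tcp_pos: [0.4987, 0.1747, 0.2973]
ee_rot: [[-0.951, 0.309, -0.001], [0.309, 0.951, -0.002], [0.001, -0.002, -1.0]]
wrist_force: [-2.1, -2.6, 2.3]
gripper_width: 0.453
gripper_force: 30.0
time_s: 11.37
tcp_pos: [0.4987, 0.1747, 0.2972]
ee_rot: [[-0.951, 0.309, -0.001], [0.309, 0.951, -0.001], [0.001, -0.002, -1.0]]
wrist_force: [-1.6, -3.0, 3.3]
gripper_width: 0.463
gripper_force: 30.0
```

Gripped (0.46 × 87 ≈ 40 mm). I'll lift it straight up slowly, then higher.

```bash
python3 -m creep '[[-1,0,0,-1,0,0,0],[-1,0,0,-3,0,0,0],[-1,0,0,-6,0,0,0],[-1,0,0,-10,0,0,0],[-1,0,0,-15,0,0,0],[-1,0,0,-21,0,0,0],[-1,0,0,-28,0,0,0],[-1,0,0,-35,0,0,0]]'; python3 -m creep '[[-1,0,0,-8,0,0,0],[-1,0,0,-20,0,0,0],[-1,0,0,-32,0,0,0],[-1,0,0,-44,0,0,0],[-1,0,0,-54,0,0,0],[-1,0,0,-60,0,0,0],[-1,0,0,-60,0,0,0],[-1,0,0,-60,0,0,0]]'
python3 - <<'E'
from h import *
s=r.sense();R=np.array(s["ee_rot"]);p=np.array(s["tcp_pos"])
im,d,K=cap("side");cv2.imwrite("pics/s2.png",cv2.resize(im[130:330,200:440],None,fx=2.5,fy=2.5)[:,:,::-1])
# refine tray
P=[]
for c in("scene","side"):
    im,d,K=cap(c);q=cloud(d,K)
    for x in vision.cut_out(c,"tray")[:2]: P.append(q[x["region"]&(d>0)])
q=np.vstack(P);q=q[(q[:,1]<-.05)&(q[:,1]>-.32)&(q[:,0]>.45)&(q[:,0]<.68)&(q[:,2]>.026)&(q[:,2]<.034)]
c=cv2.minAreaRect(q[:,:2].astype(np.float32));print(c)
# tool frame of target
t=np.array([.5747,-.221,p[2]]);print("shift",R.T@(t-p)*1000, "half",R.T@(t-p)*500)
E
```

```text
time_s: 12.03
tcp_pos: [0.4992, 0.1756, 0.3333]
ee_rot: [[-0.951, 0.308, 0.001], [0.308, 0.951, 0.001], [-0.001, 0.001, -1.0]]
wrist_force: [-0.3, 0.1, -1.5]
gripper_width: 0.459
gripper_force: 30.0
time_s: 12.7
tcp_pos: [0.4988, 0.1752, 0.3922]
ee_rot: [[-0.951, 0.309, 0.0], [0.309, 0.951, 0.001], [0.0, 0.001, -1.0]]
wrist_force: [0.0, 0.5, -1.4]
gripper_width: 0.455
gripper_force: 30.0
((0.5609774589538574, -0.18116948008537292), (0.15167252719402313, 0.2106427252292633), 19.074222564697266)
shift [-1.94485709e+02 -3.53383405e+02 -1.95709117e-01] half [-9.72428543e+01 -1.76691703e+02 -9.78545585e-02]
```

View pics/s2.png

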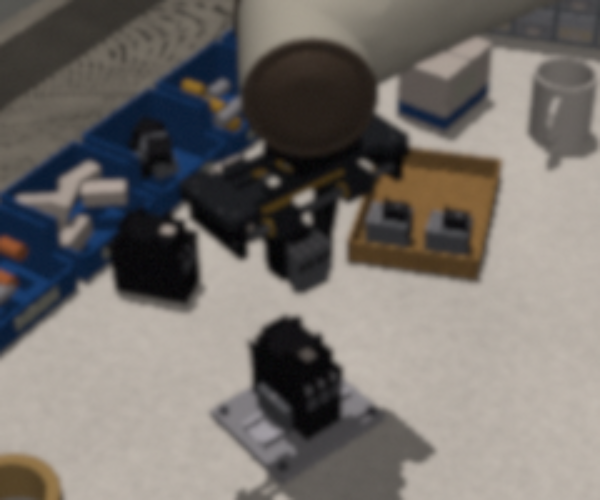

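```bash
python3 -m creep '[[-1,-6,-11,0,0,0,0],[-1,-19,-34,0,0,0,0],[-1,-34,-61,0,0,0,0],[-1,-49,-88,0,0,0,0],[-1,-64,-115,0,0,0,0],[-1,-79,-142,0,0,0,0],[-1,-94,-169,0,0,0,0],[-1,-108,-195,0,0,0,0]]' | egrep 'tcp|width'
python3 -m creep '[[-1,-14,-25,0,0,0,-5],[-1,-28,-50,0,0,0,-10],[-1,-42,-75,0,0,0,-16],[-1,-56,-100,0,0,0,-22],[-1,-69,-125,0,0,0,-28],[-1,-80,-145,0,0,0,-33],[-1,-86,-158,0,0,0,-37],[-1,-86,-158,0,0,0,-37]]'
python3 -m creep '[[-1,0,0,0,0,0,0],[-1,0,0,0,0,0,0]]' >/dev/null
python3 - <<'E'
from h import *
s=r.sense();R=np.array(s["ee_rot"]);p=np.array(s["tcp_pos"])
print(p,np.degrees(np.arctan2(R[1,1],R[0,1])),s["gripper_width"])
t=np.array([.5747,-.221,p[2]]);print("shift",R.T@(t-p)*1000)
im,d,K=cap("scene");q=cloud(d,K)
for n in("mug","carton_center"):
    for x in vision.cut_out("scene",n)[:1]:
        g=q[x["region"]&(d>0)];print(n,x["conf"],np.percentile(g,[3,97],axis=0).round(3).tolist())
im,d,K=cap("wrist");cv2.imwrite("pics/w3.png",im[:,:,::-1])
E
```

```text
tcp_pos: [0.5414, -0.0458, 0.3919]
gripper_width: 0.461
time_s: 14.28
tcp_pos: [0.5744, -0.2236, 0.3912]
ee_rot: [[-0.946, -0.324, -0.001], [-0.324, 0.946, -0.001], [0.001, -0.0, -1.0]]
wrist_force: [1.0, 1.0, -0.7]
gripper_width: 0.457
gripper_force: 30.0
[ 0.57426062 -0.22043414  0.3917843 ] 108.9542959597616 0.4567032884255855
shift [-2.31755033e-01 -6.77892640e-01 -5.59448747e-04]
mug 0.64 [[0.467, -0.465, 0.003], [0.543, -0.368, 0.093]]
carton_center 0.82 [[0.625, -0.46, 0.009], [0.7, -0.354, 0.088]]
```

View pics/w3.png

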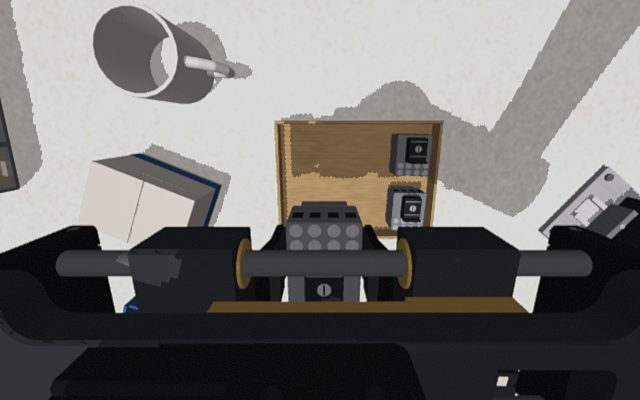

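The held block (323, 250) is over the free part of the tray, between its left wall (280) and the two standing blocks (about 410). Mug and carton are clear, so I'll go down.

```bash
python3 -m creep '[[-1,0,0,15,0,0,0],[-1,0,0,45,0,0,0],[-1,0,0,78,0,0,0],[-1,0,0,110,0,0,0],[-1,0,0,138,0,0,0],[-1,0,0,160,0,0,0],[-1,0,0,173,0,0,0],[-1,0,0,180,0,0,0]]' | egrep 'tcp|wrist'
python3 -m creep '[[-1,0,0,0,0,0,0],[-1,0,0,1,0,0,0],[-1,0,0,2,0,0,0],[-1,0,0,3,0,0,0],[-1,0,0,4,0,0,0],[-1,0,0,5,0,0,0],[-1,0,0,6,0,0,0],[-1,0,0,6,0,0,0]]'
```

```text
tcp_pos: [0.5741, -0.2197, 0.2099]
wrist_force: [0.0, 0.3, -0.9]
time_s: 15.98
tcp_pos: [0.5745, -0.2205, 0.2061]
ee_rot: [[-0.945, -0.326, -0.0], [-0.326, 0.945, 0.0], [0.0, 0.0, -1.0]]
wrist_force: [-0.5, 0.3, -0.7]
gripper_width: 0.461
gripper_force: 30.0
```

```bash
python3 -m creep '[[-1,0,0,1,0,0,0],[-1,0,0,2,0,0,0],[-1,0,0,2,0,0,0]]' | egrep 'tcp|wrist'
```

```text
tcp_pos: [0.5745, -0.2205, 0.2039]
wrist_force: [-0.6, -0.7, -0.9]
```

```bash
python3 -m creep '[[-1,0,0,1,0,0,0],[-1,0,0,1.5,0,0,0],[-1,0,0,1.5,0,0,0]]' | egrep 'tcp|wrist'
python3 -m creep '[[-1,0,0,0.7,0,0,0],[-1,0,0,0.7,0,0,0],[-1,0,0,0.7,0,0,0]]' | egrep 'tcp|wrist'
python3 -m creep '[[-1,0,0,0.7,0,0,0],[-1,0,0,0.7,0,0,0],[-1,0,0,0.7,0,0,0]]' | egrep 'tcp|wrist'
```

```text
tcp_pos: [0.5745, -0.2204, 0.2025]
wrist_force: [0.3, -0.9, -0.7]
tcp_pos: [0.5746, -0.2205, 0.2019]
wrist_force: [0.1, -0.7, -1.9]
tcp_pos: [0.5746, -0.2205, 0.2013]
wrist_force: [-1.0, -0.4, -0.9]
```

```bash
for i in 1; do python3 -m creep '[[-1,0,0,0.7,0,0,0],[-1,0,0,0.7,0,0,0],[-1,0,0,0.7,0,0,0]]' | egrep 'tcp|wrist'; done
python3 -m creep '[[-1,0,0,0.7,0,0,0],[-1,0,0,0.7,0,0,0],[-1,0,0,0.7,0,0,0]]' | egrep 'tcp|wrist'
```

```text
tcp_pos: [0.5746, -0.2204, 0.2013]
wrist_force: [-1.7, 2.0, 5.2]
tcp_pos: [0.5746, -0.2204, 0.2013]
wrist_force: [-2.9, 1.7, 9.0]
```

Floor contact is at TCP z 0.2013, as predicted (0.2012). I'll ease off, open and retreat.

```bash
python3 -m creep '[[-1,0,0,-1,0,0,0],[-1,0,0,-1,0,0,0],[0.4,0,0,-1,0,0,0],[0.4,0,0,-1,0,0,0],[0.4,0,0,-1,0,0,0],[0.4,0,0,-1,0,0,0],[0.4,0,0,-1,0,0,0]]'
python3 -m creep '[[0.4,0,0,-2,0,0,0],[0.4,0,0,-8,0,0,0],[0.4,0,0,-20,0,0,0],[0.4,0,0,-40,0,0,0],[0.4,0,0,-70,0,0,0],[0.4,0,0,-100,0,0,0],[0.4,0,0,-125,0,0,0],[0.4,0,0,-140,0,0,0]]'
python3 -m creep '[[0.4,-30,0,-10,0,0,0],[0.4,-60,0,-10,0,0,0],[0.4,-80,0,-10,0,0,0],[0.4,-80,0,-10,0,0,0]]' >/dev/null
python3 - <<'E'
from h import *
im,d,K=cap("wrist");P=cloud(d,K);p=P[d>0]
q=p[(p[:,2]>.041)&(p[:,2]<.051)&(abs(p[:,0]-.575)<.045)&(abs(p[:,1]+.221)<.045)]
print(len(q),np.median(q[:,2]),q[:,2].std(),cv2.minAreaRect(q[:,:2].astype(np.float32)))
print(r.sense()["wrist_force"])
cv2.imwrite("pics/w4.png",im[:,:,::-1])
E
```

```text
time_s: 18.07
tcp_pos: [0.5746, -0.2205, 0.2005]
ee_rot: [[-0.945, -0.326, -0.0], [-0.326, 0.945, 0.0], [0.0, 0.0, -1.0]]
wrist_force: [0.5, -0.1, 1.3]
gripper_width: 0.679
gripper_force: 0.0
time_s: 18.73
tcp_pos: [0.5749, -0.2206, 0.3461]
ee_rot: [[-0.945, -0.327, 0.007], [-0.327, 0.945, -0.002], [-0.006, -0.004, -1.0]]
wrist_force: [1.0, 1.2, 0.3]
gripper_width: 0.7
gripper_force: 0.0
1421 0.04552887087541313 0.0007876780574760069 ((0.5767091512680054, -0.21845364570617676), (0.04686575382947922, 0.039631638675928116), 18.97899055480957)
[-0.72137468 -0.37101337 -1.16886294]
```

View pics/w4.png

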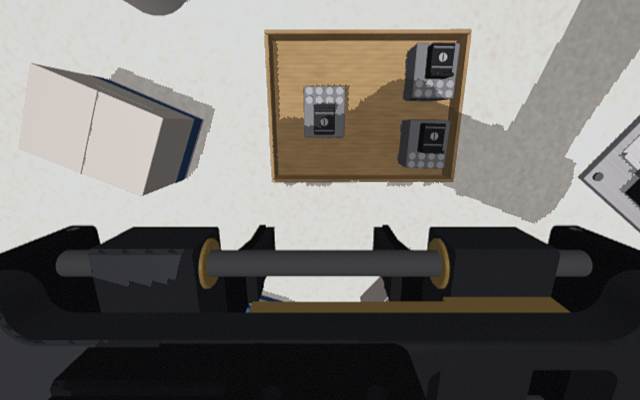

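The block stands upright in the tray at (324, 111): its top is flat at z 0.0455 and it lies well inside the walls. The other two blocks are untouched and the gripper is clear, so I'm handing in.

```bash
python3 -c "
from station import r
print(r.finish_job())"
```

```text
the job is handed in; nothing more can be done
None
```

The auxiliary block was slid off its guides with the button held down (wrist force about 7 N), lifted off, and set down upright and let go in the free part of the tray. The job is handed in; no verdict came back.

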